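Find the bushing that stands high in a clock plate and press it home

ROBOT

A 6-joint arm with a two-finger parallel gripper is mounted at the origin on a cart in front of the work surface, level with it; the furniture and walls round the work are solid. World frame = base frame: x ahead of the robot, y to its left, z up, the work surface at z = 0. Lengths are in mm, angles in rad, forces in N, time in s.
With the tool pointing down it reaches from about 350 to 975 mm from the base axis. Payload 7.1 kg.
Tool frame: the origin (TCP) lies between the finger pads; the fingertips stand 8 mm ahead of it and the grasp point (between the pads) lies 11 mm behind it; x points along the fingers, y is the direction in which the jaws open and shut, and the axes are right-handed (so a half turn about x gives the same grasp; the last joint's range is limited). The gripper opens to 88 mm and grips with 3 to 60 N. Pads are 20 mm wide; open, the fingers measure 115 mm over their backs; the gripper's body (75 mm by 178 mm) begins 61 mm behind the grasp point.
Start: joints at [-1.139, 0.423, 1.63, -0, 1.089, -0.019], TCP at [272.318, -562.537, 230.675] pointing down, gripper open.
Joint ranges: [-3, 3], [-0.9, 2.11], [0.09, 2.58], [-1.31, 4.45], [0.11, 2.69], [-2.54, 2.54]. Speed limits (rad/s): [2.39, 2.39, 3.01, 3.14, 3.14, 3.14].

INTERFACE

Orientations are given as a rotation vector (axis times angle).
In Python, from workcell import ctrl gives the robot as it stands.
- The arm moves only by the tool apply_moves, never from a script. Its argument "increments" is a list of rows, each an object with "gripper": the opening in per cent of the stroke, from 0 (shut) to 100 (fully open); "delta_pos": the shift along the tool's x, y, z in cm, a list of three; "dr": the turn, a rotation vector about the tool's x, y, z in rad, a list of three. In form: [{"gripper": gripper, "delta_pos": [dx, dy, dz], "dr": [ax, ay, az]}, ...]. A call has exactly 5 rows; each row shifts and turns the commanded pose from where the row before left it, along the tool's axes as they then stand; what a row does not reach is not made up. A row lasts 1/12 s, in which the tool goes at most 41.7 mm and 7.16 degrees, less where a joint would pass 70% of its speed; a pose out of reach is approached as far as the arm can. A call with a gripper value outside its range is refused whole. The fingers move at their own pace and stop on an object; the grip force is fixed at half the most. Time passes only in rows, so rows that do not move let the fingers close, or fill a call up. It gives the time, the measured TCP pose, the force and the opening at its end, in the units of the state.
- ctrl.get_obs(): the state, without advancing time (a new reading comes with each control period).
- ctrl.get_image(name): name is "scene" or "top" or "wrist"; returns a dict with "img" (420x560x3 uint8, red, green, blue), "range_z" (420x560 float32, mm along the optical axis (not along the pixel's ray), 0 where there is no reading), "mtx" (3x3 intrinsics, pixels), "rvec" (rotation vector, rad) and "tvec" (3), from world to camera coordinates, as OpenCV has them. Camera axes: x right, y down, z forward; pixel columns grow to the right and rows downward; lengths in mm; the calibration is good to about 2 mm. A picture is of the moment at which its call begins.
- ctrl.close_job(): hands the job in, once; it reports no verdict.
The state is a dict: "t": time; "qpos": joint angles; "qvel": joint speeds; "joint_torque": joint torques, N m; "ee_pos": TCP position; "orientation": TCP orientation; "ft_force": force on the tool from outside, world axes, zero at the start; "moment": the same for the moment, N m; "width": finger opening in mm.
Only numpy, scipy, OpenCV 4.12 (cv2) and the standard library are available. Lean on these libraries where they do the work, as an engineer would, in place of code of your own. Each camera call takes 0.05 s, during which the arm holds its last target. There are 200 camera calls.

TASK

One of the four bushings in the brass clock plate is not fully home. Touch the ball tip of the spring probe lightly on the top of each bushing in turn, from the one nearest you to the farthest, to find the one that stands high, and put the probe back in the rack; then press that bushing alone fully home with the flat-faced punch and put the punch back in the rack too.

Things in the scene. Friction and masses are not known exactly. Their poses are not given: they have to be found in the camera images.
- plate: Brass clock plate, 150 x 105 x 5 mm, clamped level on a heavy grey stand by a knurled nut at each corner (the nuts rise 10 mm above it); it cannot move. Origin under the middle of the stand, on the table; x along the plate's length, from the near end to the far end, y across. The plate's upper face is 45 mm above the origin.
- seat_1 (a point): Centre of the bushing hole nearest to the robot, level with the plate's upper face. The four holes hold one flanged bushing each.
- seat_2 (a point): Centre of the bushing hole second nearest to the robot, level with the plate's upper face. The four holes hold one flanged bushing each.
- seat_3 (a point): Centre of the bushing hole third nearest to the robot, level with the plate's upper face. The four holes hold one flanged bushing each.
- seat_4 (a point): Centre of the bushing hole farthest from the robot, level with the plate's upper face. The four holes hold one flanged bushing each.
- top_p (a point): Centre of the top of one of the four brass bushings (flange 18 mm in diameter and 3 mm thick; which bushing sits in which hole varies). Home, its flange lies on the plate and this point is 48 mm above the plate's origin; the one that stands high is about 3 to 5 mm higher. It is a tight fit: it moves down under about 13 N and stops hard when home.
- top_q (a point): Centre of the top of one of the four brass bushings (flange 18 mm in diameter and 3 mm thick; which bushing sits in which hole varies). Home, its flange lies on the plate and this point is 48 mm above the plate's origin; the one that stands high is about 3 to 5 mm higher. It is a tight fit: it moves down under about 13 N and stops hard when home.
- top_r (a point): Centre of the top of one of the four brass bushings (flange 18 mm in diameter and 3 mm thick; which bushing sits in which hole varies). Home, its flange lies on the plate and this point is 48 mm above the plate's origin; the one that stands high is about 3 to 5 mm higher. It is a tight fit: it moves down under about 13 N and stops hard when home.
- top_s (a point): Centre of the top of one of the four brass bushings (flange 18 mm in diameter and 3 mm thick; which bushing sits in which hole varies). Home, its flange lies on the plate and this point is 48 mm above the plate's origin; the one that stands high is about 3 to 5 mm higher. It is a tight fit: it moves down under about 13 N and stops hard when home.
- probe_handle (a point): Spring probe, 180 mm tall, upright in one of the rack's holes (which one varies). Lower end: an 8 mm ball on a 6 mm plunger; from 35 mm up a barrel 14 mm across. Above it a collar 26 mm across, 105 to 111 mm up, that rests on the rack's board, then a round knurled handle 18 mm across, to 171 mm up, with a domed top. This point: on the axis at mid-handle, 141 mm above the lower end; z up the tool.
- probe_tip (a point): The lowest point of the probe's ball, on the tool's axis, 141 mm below the middle of the handle when the plunger is out; it rises as the plunger is pushed in.
- plunger (a joint): How far the probe's plunger is pushed up into the barrel, m: 0 when free (fully out), at most 0.014. Its spring takes 1.5 N to start and 3.6 N at full travel.
- punch_handle (a point): Flat-faced punch, 181 mm tall, upright in one of the rack's holes (which one varies). Plain shank 14 mm across, its flat lower face 11 mm. Above it a collar 26 mm across, 105 to 111 mm up, that rests on the rack's board, then a round knurled handle 18 mm across, to 169 mm up, with a flat-ended stub 12 mm across on top. This point: on the axis at mid-handle, 141 mm above the lower end; z up the tool.
- punch_face (a point): Centre of the punch's flat lower face, 141 mm below the middle of its handle.
- rack: Wooden tool rack on the dark cabinet left of the plate, fixed. Its board (112 x 56 x 12 mm) has its top 125 mm above the origin and three through holes 19 mm across at x = -36, 0, +36 mm; a tool hangs by its collar, lower end 20 mm above the origin. The third tool, a tapered broach with a cross bar on top, is not used. Origin under the middle; x along the row of holes, away from the robot, y across it.

How it is judged (in metres and radians):
On the way, in this order (a step that is already met when the one before it is completed fails the run):
1. the ball tip of the probe touches the top of the nearest bushing ((contact force between probe and bush_p above 0.3 N or contact force between probe and bush_q above 0.3 N or contact force between probe and bush_r above 0.3 N or contact force between probe and bush_s above 0.3 N) and horizontal distance between probe_tip and seat_1 below 0.009 m), for 0.05 s.
2. the ball tip of the probe touches the top of the second bushing ((contact force between probe and bush_p above 0.3 N or contact force between probe and bush_q above 0.3 N or contact force between probe and bush_r above 0.3 N or contact force between probe and bush_s above 0.3 N) and horizontal distance between probe_tip and seat_2 below 0.009 m), for 0.05 s.
3. the ball tip of the probe touches the top of the third bushing ((contact force between probe and bush_p above 0.3 N or contact force between probe and bush_q above 0.3 N or contact force between probe and bush_r above 0.3 N or contact force between probe and bush_s above 0.3 N) and horizontal distance between probe_tip and seat_3 below 0.009 m), for 0.05 s.
4. the ball tip of the probe touches the top of the farthest bushing ((contact force between probe and bush_p above 0.3 N or contact force between probe and bush_q above 0.3 N or contact force between probe and bush_r above 0.3 N or contact force between probe and bush_s above 0.3 N) and horizontal distance between probe_tip and seat_4 below 0.009 m), for 0.05 s.
5. the probe stands in the rack again (z of probe_handle in the frame of rack between 0.157 and 0.166 m and angle between probe_handle's own z axis and vertical below 0.12 rad and x of probe_handle in the frame of rack between -0.046 and 0.046 m and y of probe_handle in the frame of rack between -0.012 and 0.012 m and linear speed of probe below 0.02 m/s), for 0.1 s.
6. the punch has pressed the high bushing home, its flange on the plate (((z of top_p in the frame of plate below 0.0492 m and distance of top_p from where it was at the start of the episode above 0.002 m and contact force between punch and bush_p above 1 N) or (z of top_q in the frame of plate below 0.0492 m and distance of top_q from where it was at the start of the episode above 0.002 m and contact force between punch and bush_q above 1 N) or (z of top_r in the frame of plate below 0.0492 m and distance of top_r from where it was at the start of the episode above 0.002 m and contact force between punch and bush_r above 1 N) or (z of top_s in the frame of plate below 0.0492 m and distance of top_s from where it was at the start of the episode above 0.002 m and contact force between punch and bush_s above 1 N))), for 0.05 s.
At the end, for the whole second after the job is handed in: All four bushings are home, flanges on the plate (within 1.2 mm), and the probe and the punch both stand upright in holes of the rack, collars down on the board (within 4 mm), released and at rest (all of step 5 and z of each of top_p, top_q, top_r, top_s in the frame of plate below 0.0492 m and z of punch_handle in the frame of rack between 0.157 and 0.166 m and angle between punch_handle's own z axis and vertical below 0.12 rad and x of punch_handle in the frame of rack between -0.046 and 0.046 m and y of punch_handle in the frame of rack between -0.012 and 0.012 m and linear speed of punch below 0.02 m/s); the robot touches nothing.
It fails at once if the punch presses (over 3 N) on a bushing that was already home ((contact force between punch and bush_p above 3 N and distance of top_p from where it was at the start of the episode below 0.001 m and z of top_p in the frame of plate below 0.0492 m) or (contact force between punch and bush_q above 3 N and distance of top_q from where it was at the start of the episode below 0.001 m and z of top_q in the frame of plate below 0.0492 m) or (contact force between punch and bush_r above 3 N and distance of top_r from where it was at the start of the episode below 0.001 m and z of top_r in the frame of plate below 0.0492 m) or (contact force between punch and bush_s above 3 N and distance of top_s from where it was at the start of the episode below 0.001 m and z of top_s in the frame of plate below 0.0492 m)).
It fails at once if the probe presses on a bushing with over 10 N (it is meant to touch lightly, on its spring) (contact force between probe and bush_p above 10 N or contact force between probe and bush_q above 10 N or contact force between probe and bush_r above 10 N or contact force between probe and bush_s above 10 N).
It fails at once if the fingers press on a bushing (contact force between the fingers and bush_p above 1 N or contact force between the fingers and bush_q above 1 N or contact force between the fingers and bush_r above 1 N or contact force between the fingers and bush_s above 1 N).
It also fails if it takes over 64 s, if anything falls off the work surface, if the arm or the gripper's body presses on something with over 40 N, if the wrist force passes 120 N, or if a joint passes its speed limit or range.

## Working session

There is one attempt and no reset: what is moved stays moved. The work goes in short steps, Python scripts to look and compute and a tool call to move; the robot and the scene stay as the last step left them, time stands still between calls to the robot, and variables do not carry over. Pictures are saved under pics/ and viewed, about 8 in all and at most 12, crops included, and the job is handed in when it is done.

Besides the shell and the picture viewer there is one more tool, called after "Request:" as a command line: name --argument value ..., lists and objects as JSON in quotes. apply_moves: Moves the arm, as the interface text tells. Its arguments: {"type":"object","properties":{"increments":{"type":"array","items":{"type":"object","properties":{"gripper":{"type":"number"},"delta_pos":{"type":"array","items":{"type":"number"}},"dr":{"type":"array","items":{"type":"number"}}}}}},"required":["increments"]}

```bash
mkdir -p pics; ls; cat > h.py <<'E'
import numpy as np, cv2
from workcell import ctrl
from scipy.spatial.transform import Rotation as R
def get(n,save=None):
    d=ctrl.get_image(n)
    if save: cv2.imwrite('pics/'+save,d['img'][:,:,::-1])
    return d
def world(d):
    K=d['mtx'];z=d['range_z'];v,u=np.mgrid[:z.shape[0],:z.shape[1]]
    c=np.stack([(u-K[0,2])/K[0,0]*z,(v-K[1,2])/K[1,1]*z,z],-1)
    Rm=cv2.Rodrigues(np.array(d['rvec'],float))[0]
    return (c-np.array(d['tvec']).ravel())@Rm
def proj(d,P):
    return cv2.projectPoints(np.array(P,float).reshape(-1,1,3),np.array(d['rvec'],float),np.array(d['tvec'],float),d['mtx'],None)[0].reshape(-1,2)
E
python3 - <<'E'
from h import *
a=get('top','top.png');b=get('scene','scene.png')
for d in(a,b):
    w=world(d);print(d['mtx'][0,0],-cv2.Rodrigues(np.array(d['rvec'],float))[0].T@np.array(d['tvec']).ravel(),(d['range_z']>0).mean())
np.savez('a.npz',top=a['img'],w=world(a),sc=b['img'],ws=world(b))
print(ctrl.get_obs())
cv2.imwrite('pics/both.png',cv2.resize(np.hstack([a['img'],b['img']])[:,:,::-1],(800,300)))
E
```

```text
pics
519.6148143674161 [434.4658562   89.46166169 983.22732987] 0.9958248299319727
531.5982678483119 [  9.65981626 190.35840618 793.57907646] 0.9960204081632653
{'t': 0.1, 'qpos': array([-1.13899898e+00,  4.23788620e-01,  1.63059215e+00, -1.04251986e-06,
        1.08858713e+00, -1.90020233e-02]), 'qvel': array([-0.00083272, -0.00316829, -0.0033909 ,  0.00039576,  0.00023011,
       -0.00115811]), 'joint_torque': array([ 2.06064451e-04, -5.45611989e+01, -2.74320477e+01,  6.44551311e-02,
        1.88499084e-02, -3.72277100e-05]), 'ee_pos': array([ 272.12373099, -562.11463312,  229.97272544]), 'orientation': array([ 1.97149622,  0.45348365, -1.9720682 ]), 'ft_force': array([-0.71812013,  0.56147672, -0.46253831]), 'moment': array([ 0.0263358 , -0.05295331,  0.01333696]), 'width': 87.3419381762811}
```

View pics/top.png

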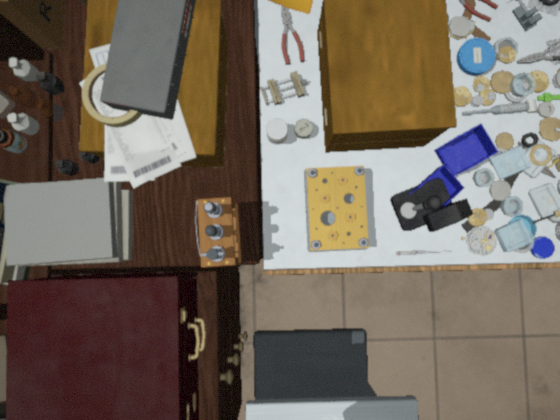

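View pics/scene.png

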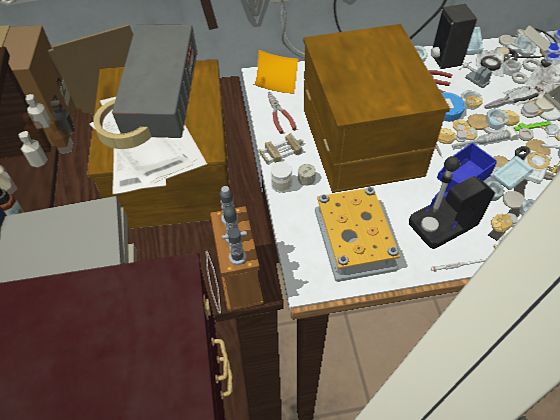

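The top view shows the plate at about (337,208) with its nuts at the corners. The rack is at (216,231), with three tools in a column at (212,208), (213,231) and (216,254). I'll enlarge both.

```bash
python3 - <<'E'
from h import *
a=np.load('a.npz');w=a['w'];ws=a['ws']
t=a['top'][:,:,::-1];s=a['sc'][:,:,::-1]
c1=cv2.resize(t[160:255,300:375],None,fx=4.2,fy=4.2,interpolation=3)
c2=cv2.resize(t[185:275,190:245],None,fx=4.2,fy=4.2,interpolation=3)
c3=cv2.resize(s[180:280,205:260],None,fx=3.99,fy=3.99,interpolation=3)
H=400;f=lambda c:cv2.copyMakeBorder(c[:H],0,H-min(H,c.shape[0]),0,4,0)
cv2.imwrite('pics/crop.png',np.hstack([f(c1),f(c2),f(c3)]))
# plate: mask yellow & height
z=w[...,2]; hsv=cv2.cvtColor(a['top'],cv2.COLOR_RGB2HSV)
m=np.zeros(z.shape,bool);m[160:255,300:375]=1
pm=m&(abs(z-45)<15)&(hsv[...,1]>100)
print('plate z',np.median(z[pm]),cv2.minAreaRect(w[pm][:,:2].astype(np.float32)))
m=np.zeros(z.shape,bool);m[190:275,190:245]=1
print(np.histogram(z[m],bins=20))
for r in (208,231,254): print(r,np.round(z[r,196:240:2]))
bm=m&(hsv[...,1]>100)&(z>z[m].max()-75)
print(np.median(z[bm]),cv2.minAreaRect(w[bm][:,:2].astype(np.float32)))
E
```

```text
plate z 45.37343212609066 ((504.1669921875, -16.541458129882812), (147.5531005859375, 104.39505004882812), 1.2871688604354858)
(array([  56,   24,   22,   30,   30,   62,   65,   72, 1777,  184, 1986,
        352,    0,    0,    0,    0,    0,    0,    0,   15]), array([-788.23409979, -699.66102831, -611.08795683, -522.51488534,
       -433.94181386, -345.36874238, -256.79567089, -168.22259941,
        -79.64952793,    8.92354356,   97.49661504,  186.06968652,
        274.642758  ,  363.21582949,  451.78890097,  540.36197245,
        628.93504394,  717.50811542,  806.0811869 ,  894.65425839,
        983.22732987]))
208 [  3. 124. 123. 125. 191. 197. 198. 199. 194. 189. 177. 147. 132. 125.
 983. 123. 123. 126.  12.   8.  10.  -2.]
231 [  3.  -1. 123. 123. 126. 196. 197. 199. 196. 197. 188. 168. 138. 131.
 122. 125. 125. 124. 121.   9.   8.   9.]
254 [ -3.  -1. 125. 185. 188. 191. 190. 189. 189. 190. 190. 188. 186. 187.
 128. 126. 121. 125. 122. 122.   9.   9.]
983.2273298696416 ((434.4658508300781, 89.46166229248047), (0.0, 0.0), 0.0)
```

View pics/crop.png

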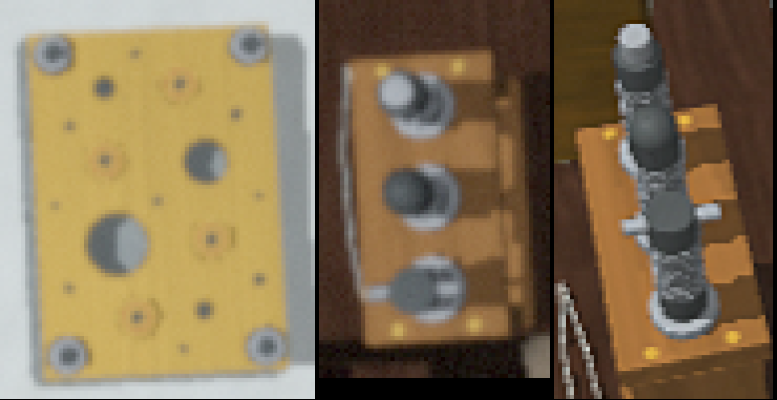

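The crops are clear. The rack's near tool (x smallest) is the broach with its cross bar, the middle one is the domed probe, and the far one, with the light stub, is the punch. The bushings are at crop positions (137,317), (211,239), (105,160) and (180,84), listed near to far. I'll turn these into positions.

```bash
cat > loc.py <<'E'
from h import *
def ray(d,uv,z):
    Rm=cv2.Rodrigues(np.array(d['rvec'],float))[0];C=-Rm.T@np.array(d['tvec']).ravel()
    v=Rm.T@np.linalg.inv(d['mtx'])@np.array([uv[0],uv[1],1.]);return C+v*(z-C[2])/v[2]
E
python3 - <<'E'
from loc import *
d=get('top');w=world(d);z=w[...,2];img=d['img'];g=cv2.cvtColor(img,cv2.COLOR_RGB2GRAY).astype(float)
for c in [(137,317),(211,239),(105,160),(180,84)]:
    u=300+(c[0]+.5)/4.2-.5;v=160+(c[1]+.5)/4.2-.5
    u0,v0=int(round(u)),int(round(v));k=g[v0-2:v0+3,u0-2:u0+3];wt=np.clip(np.median(g[v0-6:v0+7,u0-6:u0+7])-10-k,0,None)
    V,U=np.mgrid[v0-2:v0+3,u0-2:u0+3];uu,vv=(U*wt).sum()/wt.sum(),(V*wt).sum()/wt.sum()
    yy,xx=np.mgrid[:420,:560];r=np.hypot(xx-uu,yy-vv);
    print((u,v),(uu,vv),ray(d,(uu,vv),48).round(1),'z',np.median(z[(r<5)&(r>1.5)]).round(1),'ring',np.median(z[(r<9)&(r>6.5)]).round(1))
box=np.zeros(z.shape,bool);box[185:275,190:245]=1
hi=box&(z>194)&(z<206)
n,l,st,ce=cv2.connectedComponentsWithStats(hi.astype(np.uint8))
for i in range(1,n):
    if st[i,4]>8: print('top',ce[i],st[i],ray(d,ce[i],199).round(1),w[l==i].mean(0).round(1))
for lo,hi_ in((140,206),):
  for (v0,v1) in((199,221),(222,243),(244,266)):
    m=box.copy();m[:v0]=0;m[v1:]=0;m&=(z>lo)&(z<hi_)
    P=w[m];print('handle',P.min(0).round(1),P.max(0).round(1))
bm=box&(abs(z-125)<6);bm=cv2.morphologyEx(bm.astype(np.uint8),cv2.MORPH_OPEN,np.ones((3,3)))>0
print('board',cv2.minAreaRect(w[bm][:,:2].astype(np.float32)),np.median(z[bm]))
# obstacles map: max height in 40mm cells
print('heights x rows, y cols',)
ys=range(300,-260,-40);print(list(ys))
for x in range(760,320,-40):
    print(x,[int(np.max(np.where(s.any(),z[s],-1))) if (s:=(abs(w[...,0]-x)<20)&(abs(w[...,1]-y)<20)&(z<600)).any() else None for y in ys])
o=ctrl.get_obs();print(R.from_rotvec(o['orientation']).as_matrix().round(3))
e=get('wrist','w0.png');Rt=R.from_rotvec(o['orientation']).as_matrix();C=-cv2.Rodrigues(np.array(e['rvec'],float))[0].T@np.array(e['tvec']).ravel();print('wristcam in tool',Rt.T@(C-o['ee_pos']))
E
```

```text
(332.23809523809524, 235.09523809523807) (np.float64(332.21857923497265), np.float64(235.14754098360655)) [454.3  -5.7  48. ] z 51.9 ring 45.0
(349.85714285714283, 216.52380952380952) (np.float64(349.86503067484665), np.float64(216.57055214723925)) [486.9 -38.6  48. ] z 48.2 ring 45.0
(324.6190476190476, 197.71428571428572) (np.float64(324.562091503268), np.float64(197.63398692810458)) [522.3   6.   48. ] z 48.3 ring 44.8
(342.4761904761905, 179.61904761904762) (np.float64(342.3286713286713), np.float64(179.37062937062936)) [554.8 -27.3  48. ] z 47.8 ring 45.1
top [208.31372549 206.2745098 ] [205 203   8   8  51] [499.4 195.8 199. ] [499.4 195.8 199. ]
top [209.46835443 229.94936709] [205 225  11  11  79] [463.5 194.5 199. ] [463.6 194.9 196.4]
handle [490.3 187.  141.4] [508.2 204.  201.8]
handle [454.7 185.1 141. ] [472.  202.3 200.3]
handle [419.  175.8 146.8] [436.3 210.  191.9]
board ((463.510986328125, 194.65570068359375), (111.89311981201172, 56.46797561645508), 2.612410545349121) 123.51738261978345
heights x rows, y cols
[300, 260, 220, 180, 140, 100, 60, 20, -20, -60, -100, 
[... 186 characters left out ...]
 3, 50, 48, 184, 185, 185, 185, 185, 186, None]
640 [233, 232, 170, 168, 4, 52, 51, 184, 186, 186, 185, 185, 185, 47]
600 [184, 186, 173, 168, 3, 5, 5, 184, 184, 185, 185, 184, 185, 42]
560 [201, 196, 188, 3, 3, 6, 10, 58, 51, 57, 6, 4, 42, 42]
520 [197, 3, 201, 201, 3, 5, 6, 52, 50, 50, 7, 194, 94, 138]
480 [3, 5, 199, 201, 2, 5, 6, 49, 56, 51, 4, 196, 187, 145]
440 [3, 5, 195, 197, 4, 5, 5, 59, 54, 59, 5, 143, 145, 7]
400 [209, 208, 127, 191, 3, 5, 5, 4, 4, 4, 5, 13, 10, 7]
360 [209, 209, 174, -768, -770, -775, -766, -767, -771, -771, -771, -774, -772, -773]
[[-0.     0.436 -0.9  ]
 [ 0.001 -0.9   -0.436]
 [-1.    -0.001 -0.   ]]
wristcam in tool [-153.40744785   -1.19434464  -83.420977  ]
```

The depth map suggests bushing 1 stands high (51.9, against about 48 for the others), and the probe will confirm it. The probe is at (463.5,194.5), the punch at (499.3,195.8), and the rack's yaw is 2.6°. First I raise the arm and turn it to align.

Request:
apply_moves --increments '[{"gripper": 100, "delta_pos": [-1.4, 0, 0], "dr": [0.09, 0, 0]}, {"gripper": 100, "delta_pos": [-1.4, 0, 0], "dr": [0.09, 0, 0]}, {"gripper": 100, "delta_pos": [-1.4, 0, 0], "dr": [0.09, 0, 0]}, {"gripper": 100, "delta_pos": [-1.4, 0, 0], "dr": [0.09, 0, 0]}, {"gripper": 100, "delta_pos": [-1.4, 0, 0], "dr": [0.091, 0, 0]}]'

```text
t: 0.62
ee_pos: [272.2, -562.3, 301.1]
orientation: [-2.219, 0.005, 2.219]
ft_force: [0.1, 0.0, 0.9]
width: 87.9
```

Request:
apply_moves --increments '[{"gripper": 100, "delta_pos": [0, -3.7, -0.95], "dr": [0, 0, 0]}, {"gripper": 100, "delta_pos": [0, -3.7, -0.95], "dr": [0, 0, 0]}, {"gripper": 100, "delta_pos": [0, -3.7, -0.95], "dr": [0, 0, 0]}, {"gripper": 100, "delta_pos": [0, -3.7, -0.95], "dr": [0, 0, 0]}, {"gripper": 100, "delta_pos": [0, -3.7, -0.95], "dr": [0, 0, 0]}]'

```text
t: 1.03
ee_pos: [319.8, -375.8, 300.5]
orientation: [-2.221, 0.001, 2.221]
ft_force: [0.6, -0.6, 0.2]
width: 87.7
```

Request:
apply_moves --increments '[{"gripper": 100, "delta_pos": [0, -3.8, -0.95], "dr": [0, 0, 0]}, {"gripper": 100, "delta_pos": [0, -3.8, -0.95], "dr": [0, 0, 0]}, {"gripper": 100, "delta_pos": [0, -3.8, -0.95], "dr": [0, 0, 0]}, {"gripper": 100, "delta_pos": [0, -3.8, -0.95], "dr": [0, 0, 0]}, {"gripper": 100, "delta_pos": [0, -3.8, -0.95], "dr": [0, 0, 0]}]'

```text
t: 1.45
ee_pos: [367.3, -185.7, 300.8]
orientation: [-2.222, 0.001, 2.221]
ft_force: [0.5, -1.0, -0.4]
width: 87.6
```

Request:
apply_moves --increments '[{"gripper": 100, "delta_pos": [0, -3.8, -0.95], "dr": [0, 0, 0]}, {"gripper": 100, "delta_pos": [0, -3.8, -0.95], "dr": [0, 0, 0]}, {"gripper": 100, "delta_pos": [0, -3.8, -0.95], "dr": [0, 0, 0]}, {"gripper": 100, "delta_pos": [0, -3.8, -0.95], "dr": [0, 0, 0]}, {"gripper": 100, "delta_pos": [0, -3.8, -0.95], "dr": [0, 0, 0]}]'

```text
t: 1.87
ee_pos: [414.9, 4.4, 300.9]
orientation: [-2.222, 0.0, 2.221]
ft_force: [-0.1, 0.0, 0.5]
width: 87.9
```

Request:
apply_moves --increments '[{"gripper": 100, "delta_pos": [0, -3.8, -0.95], "dr": [0, 0, 0]}, {"gripper": 100, "delta_pos": [0, -3.8, -0.95], "dr": [0, 0, 0]}, {"gripper": 100, "delta_pos": [0, -3.8, -0.95], "dr": [0, 0, 0]}, {"gripper": 100, "delta_pos": [0, -3.8, -0.95], "dr": [0, 0, 0]}, {"gripper": 100, "delta_pos": [0, -3.8, -0.95], "dr": [0, 0, 0]}]'

```text
t: 2.28
ee_pos: [462.4, 194.5, 300.7]
orientation: [2.222, 0.0, -2.221]
ft_force: [0.2, -0.7, 0.2]
width: 88.1
```

```bash
python3 - <<'E'
from loc import *
o=ctrl.get_obs();print(o['ee_pos'],o['orientation'])
d=get('wrist','w1.png');print(proj(d,[[463.5,194.5,199],[499.3,195.8,201],[463.5,194.5,125]]))
w=world(d);z=w[...,2]
hi=((z>193)&(z<206)).astype(np.uint8)
n,l,st,ce=cv2.connectedComponentsWithStats(hi)
for i in range(1,n):
    if st[i,4]>60: print(ce[i].round(1),st[i],w[l==i].mean(0).round(1),ray(d,ce[i],199).round(1))
for c in((463.5,194.5),(499.3,195.8)):
    P=w[(np.hypot(w[...,0]-c[0],w[...,1]-c[1])<14)&(z>140)&(z<185)]
    print(P.min(0).round(1),P.max(0).round(1),len(P))
E
```

```text
[462.38815351 194.54090424 300.71216208] [ 2.22154286e+00  2.70388060e-04 -2.22104021e+00]
[[283.60627855 211.73159847]
 [281.90644557 165.71281963]
 [283.15582625 188.35053417]]
[137.5  95.3] [ 114   79   54   37 1161] [548.1 297.2 195. ] [548.1 295.7 199. ]
[280.3 162.8] [273 155  16  17 211] [500.9 197.  198. ] [501.1 197.  199. ]
[282.3 208.1] [273 199  20  19 286] [465.2 195.5 195.4] [466.4 195.5 199. ]
[ 72.5 297.6] [   0  287  145   40 2684] [391.4 366.3 203.2] [388.9 369.2 199. ]
[204.8 316.8] [ 173  287   56   54 2247] [373.4 259.7 203.6] [370.5 260.8 199. ]
[187.4 399.3] [ 137  378   96   42 3659] [287.6 281.  204. ] [282.6 282.6 199. ]
[465.3 186.3 140.1] [473.9 204.6 185. ] 259
[499.5 188.3 140.2] [509.7 206.2 184.5] 145
```

View pics/w1.png

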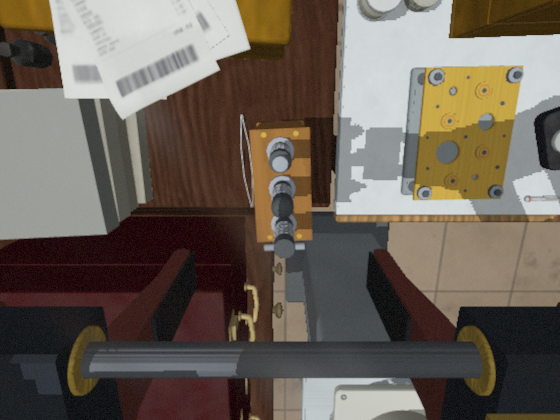

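The wrist view shows the probe's dome at (282,206) and the punch's stub at (280,160). The two cameras differ by 1–2 mm, so I aim at the mean, (464.5,195.2), descend and grip.

Request:
apply_moves --increments '[{"gripper": 100, "delta_pos": [2, -0.07, -0.2], "dr": [0, 0, 0]}, {"gripper": 100, "delta_pos": [2, 0, 0], "dr": [0, 0, 0]}, {"gripper": 100, "delta_pos": [2, 0, 0], "dr": [0, 0, 0]}, {"gripper": 100, "delta_pos": [2, 0, 0], "dr": [0, 0, 0]}, {"gripper": 100, "delta_pos": [2, 0, 0], "dr": [0, 0, 0]}]'

```text
t: 2.75
ee_pos: [464.3, 193.2, 199.7]
orientation: [2.221, 0.0, -2.221]
ft_force: [-0.4, -0.7, 0.1]
width: 87.8
```

Request:
apply_moves --increments '[{"gripper": 100, "delta_pos": [2, 0, 0], "dr": [0, 0, 0]}, {"gripper": 100, "delta_pos": [2, 0, 0], "dr": [0, 0, 0]}, {"gripper": 100, "delta_pos": [1.1, 0, 0], "dr": [0, 0, 0]}, {"gripper": 50, "delta_pos": [0, 0, 0], "dr": [0, 0, 0]}, {"gripper": 30, "delta_pos": [0, 0, 0], "dr": [0, 0, 0]}]'

```text
t: 3.17
ee_pos: [464.4, 193.1, 149.6]
orientation: [2.22, -0.001, -2.222]
ft_force: [0.8, -0.1, 0.0]
width: 78.1
```

Request:
apply_moves --increments '[{"gripper": 0, "delta_pos": [0, 0, 0], "dr": [0, 0, 0]}, {"gripper": 0, "delta_pos": [0, 0, 0], "dr": [0, 0, 0]}, {"gripper": 0, "delta_pos": [0, 0, 0], "dr": [0, 0, 0]}, {"gripper": 0, "delta_pos": [0, 0, 0], "dr": [0, 0, 0]}, {"gripper": 0, "delta_pos": [0, 0, 0], "dr": [0, 0, 0]}]'

```text
t: 3.58
ee_pos: [464.8, 193.2, 150.3]
orientation: [-2.222, -0.0, 2.22]
ft_force: [0.1, 0.3, -0.4]
width: 44.6
```

Request:
apply_moves --increments '[{"gripper": 0, "delta_pos": [0, 0, 0], "dr": [0, 0, 0]}, {"gripper": 0, "delta_pos": [0, 0, 0], "dr": [0, 0, 0]}, {"gripper": 0, "delta_pos": [0, 0, 0], "dr": [0, 0, 0]}, {"gripper": 0, "delta_pos": [0, 0, 0], "dr": [0, 0, 0]}, {"gripper": 0, "delta_pos": [0, 0, 0], "dr": [0, 0, 0]}]'

```text
t: 4.0
ee_pos: [464.5, 193.1, 149.7]
orientation: [-2.221, 0.0, 2.221]
ft_force: [0.2, 0.0, -0.6]
width: 17.5
```

The probe is gripped (width 17.5). Next I lift it and carry it over seat 1.

Request:
apply_moves --increments '[{"gripper": 0, "delta_pos": [0, 0, 0], "dr": [0, 0, 0]}, {"gripper": 0, "delta_pos": [-1, 0, 0], "dr": [0, 0, 0]}, {"gripper": 0, "delta_pos": [-2, 0, 0], "dr": [0, 0, 0]}, {"gripper": 0, "delta_pos": [-2, 0, 0], "dr": [0, 0, 0]}, {"gripper": 0, "delta_pos": [-2, 0, 0], "dr": [0, 0, 0]}]'

```text
t: 4.42
ee_pos: [464.1, 193.0, 220.8]
orientation: [2.22, -0.001, -2.222]
ft_force: [-0.4, 0.9, -0.8]
width: 17.5
```

Request:
apply_moves --increments '[{"gripper": 0, "delta_pos": [-2.5, 0, 0], "dr": [0, 0, 0]}, {"gripper": 0, "delta_pos": [-2.5, 0, 0], "dr": [0, 0, 0]}, {"gripper": 0, "delta_pos": [-1, 0, 0], "dr": [0, 0, 0]}, {"gripper": 0, "delta_pos": [0, 0, 0], "dr": [0, 0, 0]}, {"gripper": 0, "delta_pos": [0, 0, 0], "dr": [0, 0, 0]}]'

```text
t: 4.83
ee_pos: [464.3, 193.0, 279.6]
orientation: [-2.222, 0.0, 2.221]
ft_force: [-0.1, -0.6, -2.2]
width: 17.6
```

```bash
cat > f.py <<'E'
from loc import *
F=[];P=[]
for i in range(6):
    ctrl.get_image('wrist');o=ctrl.get_obs();F.append(o['ft_force']);P.append(o['ee_pos'])
print('t',o['t'],'pos',np.mean(P,0).round(2),'F',np.mean(F,0).round(2),'sd',np.std(F,0).round(2),'w',o['width'])
E
python3 f.py; python3 - <<'E'
from loc import *
d=get('top','lift.png');w=world(d);z=w[...,2]
print('rack tops now',[(c,(z[(np.hypot(w[...,0]-c[0],w[...,1]-c[1])<8)&(z<260)]).max().round()) for c in((499.3,195.8),(463.5,194.5))])
s=get('scene','lift2.png');cv2.imwrite('pics/lift3.png',cv2.resize(s['img'][80:320,130:430,::-1],None,fx=2,fy=2))
E
```

```text
t 5.1333 pos [463.7  192.82 278.3 ] F [-0.35  0.12 -1.28] sd [0.27 0.54 0.31] w 17.707381779642816Traceback (most recent call last):
  File "<stdin>", line 3, in <module>
    return umr_maximum(a, axis, None, out, keepdims, initial, where)
ValueError: zero-size array to reduction operation maximum which has no identity
```

The probe's weight registers on the wrist, so it is held. I'll carry it over seat 1 at a safe height.

Request:
apply_moves --increments '[{"gripper": 0, "delta_pos": [0, 3.5, 0.18], "dr": [0, 0, 0]}, {"gripper": 0, "delta_pos": [0, 4.1, 0.18], "dr": [0, 0, 0]}, {"gripper": 0, "delta_pos": [0, 4.1, 0.18], "dr": [0, 0, 0]}, {"gripper": 0, "delta_pos": [0, 4.1, 0.18], "dr": [0, 0, 0]}, {"gripper": 0, "delta_pos": [0, 4.1, 0.18], "dr": [0, 0, 0]}]'

```text
t: 5.6
ee_pos: [454.9, -7.4, 279.4]
orientation: [2.221, 0.001, -2.221]
ft_force: [0.9, 0.5, -1.3]
width: 17.4
```

Request:
apply_moves --increments '[{"gripper": 0, "delta_pos": [2, 0, 0], "dr": [0, 0, 0]}, {"gripper": 0, "delta_pos": [2, 0, 0], "dr": [0, 0, 0]}, {"gripper": 0, "delta_pos": [2, 0, 0], "dr": [0, 0, 0]}, {"gripper": 0, "delta_pos": [2, 0, 0], "dr": [0, 0, 0]}, {"gripper": 0, "delta_pos": [0, 0, 0], "dr": [0, 0, 0]}]'

```text
t: 6.02
ee_pos: [452.9, -6.0, 196.4]
orientation: [-2.213, 0.001, 2.228]
ft_force: [-1.2, 0.8, -0.8]
width: 17.5
```

```bash
python3 f.py; python3 - <<'E'
from loc import *
s=get('scene');p=ctrl.get_obs()['ee_pos'];print(proj(s,[[454.3,-5.7,51],[p[0],p[1],p[2]-130]]))
cv2.imwrite('pics/s1.png',cv2.resize(s['img'][130:300,270:450,::-1],None,fx=3.3,fy=3.3,interpolation=3))
E
```

```text
t 6.3167 pos [455.62  -5.83 199.98] F [ 0.36  0.06 -0.93] sd [0.36 0.5  0.36] w 17.822803199018274
[[357.25385    247.94236612]
 [358.23728769 240.42729865]]
```

View pics/s1.png

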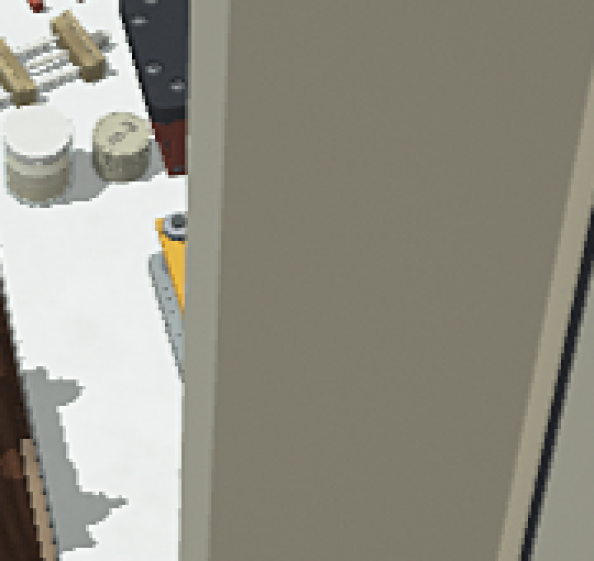

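The arm blocks the scene view, so I use the wrist camera.

```bash
python3 - <<'E'
from loc import *
s=get('wrist');p=ctrl.get_obs()['ee_pos'];print(p.round(1),proj(s,[[454.3,-5.7,51],[p[0],p[1],p[2]-130],[486.9,-38.6,48],[522.3,6,48],[554.8,-27.3,48]]).round())
cv2.imwrite('pics/s2.png',s['img'][:,:,::-1])
E
```

```text
[456.   -5.8 200.6] [[283. 199.]
 [283. 203.]
 [321. 162.]
 [269. 121.]
 [310.  80.]]
```

View pics/s2.png

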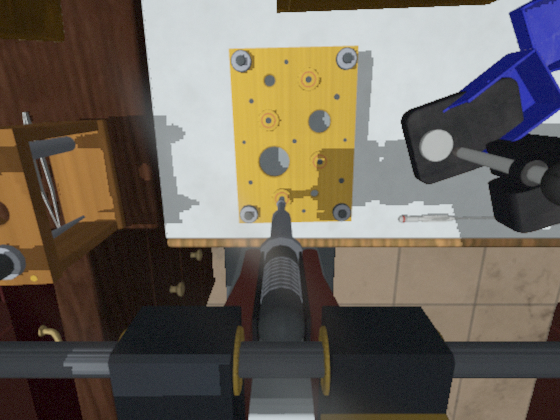

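The probe tip is at (281,202), just over bushing 1 at (283,196). All bushings project within about 3 px of prediction, so I descend to the 180 mm test level.

Request:
apply_moves --increments '[{"gripper": 0, "delta_pos": [0.6, 0, 0], "dr": [0, 0, 0]}, {"gripper": 0, "delta_pos": [0.5, 0, 0], "dr": [0, 0, 0]}, {"gripper": 0, "delta_pos": [0.4, 0, 0], "dr": [0, 0, 0]}, {"gripper": 0, "delta_pos": [0.4, 0, 0], "dr": [0, 0, 0]}, {"gripper": 0, "delta_pos": [0, 0, 0], "dr": [0, 0, 0]}]'

```text
t: 6.83
ee_pos: [455.2, -5.9, 179.9]
orientation: [-2.22, 0.0, 2.222]
ft_force: [-0.6, 0.5, 0.6]
width: 17.6
```

```bash
python3 f.py
```

```text
t 7.1333 pos [455.39  -5.87 180.63] F [-0.59 -0.08  0.64] sd [0.43 0.33 0.58] w 17.794545657965326
```

The force rose by about 1.7 N at this level, so bushing 1 is high. I'll press slightly deeper to secure the step, then go on to seat 2 at the same test level.

Request:
apply_moves --increments '[{"gripper": 0, "delta_pos": [0.2, 0, 0], "dr": [0, 0, 0]}, {"gripper": 0, "delta_pos": [0.1, 0, 0], "dr": [0, 0, 0]}, {"gripper": 0, "delta_pos": [0, 0, 0], "dr": [0, 0, 0]}, {"gripper": 0, "delta_pos": [-0.8, 0, 0], "dr": [0, 0, 0]}, {"gripper": 0, "delta_pos": [-1.0, 0, 0], "dr": [0, 0, 0]}]'

```text
t: 7.55
ee_pos: [455.0, -5.9, 195.7]
orientation: [-2.22, 0.0, 2.223]
ft_force: [-0.7, -0.3, -1.1]
width: 17.5
```

Request:
apply_moves --increments '[{"gripper": 0, "delta_pos": [0, 1.65, -1.65], "dr": [0, 0, 0]}, {"gripper": 0, "delta_pos": [0, 1.65, -1.65], "dr": [0, 0, 0]}, {"gripper": 0, "delta_pos": [0.5, 0, 0], "dr": [0, 0, 0]}, {"gripper": 0, "delta_pos": [0.6, 0, 0], "dr": [0, 0, 0]}, {"gripper": 0, "delta_pos": [0.4, 0, 0], "dr": [0, 0, 0]}]'

```text
t: 7.97
ee_pos: [487.6, -38.7, 180.3]
orientation: [-2.22, 0.0, 2.222]
ft_force: [-0.5, 0.4, -1.9]
width: 17.4
```

```bash
python3 f.py
```

```text
t 8.2667 pos [487.53 -38.44 180.25] F [ 0.17  0.17 -1.44] sd [0.44 0.56 0.32] w 17.428518407512964
```

No contact at that level, so bushing 2 is home. I press 5 mm lower to touch it.

Request:
apply_moves --increments '[{"gripper": 0, "delta_pos": [0.2, 0, 0], "dr": [0, 0, 0]}, {"gripper": 0, "delta_pos": [0.2, 0, 0], "dr": [0, 0, 0]}, {"gripper": 0, "delta_pos": [0.15, 0, 0], "dr": [0, 0, 0]}, {"gripper": 0, "delta_pos": [0, 0, 0], "dr": [0, 0, 0]}, {"gripper": 0, "delta_pos": [0, 0, 0], "dr": [0, 0, 0]}]'

```text
t: 8.68
ee_pos: [488.6, -38.8, 175.2]
orientation: [-2.222, 0.0, 2.221]
ft_force: [-0.4, 0.6, 2.0]
width: 17.4
```

```bash
python3 f.py
```

```text
t 8.9833 pos [488.56 -38.85 175.28] F [0.03 0.37 0.82] sd [0.6  0.63 0.58] w 17.54266257409899
```

Contact is confirmed at about 2 N. Seat 3 is next.

Request:
apply_moves --increments '[{"gripper": 0, "delta_pos": [-1, 0, 0], "dr": [0, 0, 0]}, {"gripper": 0, "delta_pos": [-1.05, 0, 0], "dr": [0, 0, 0]}, {"gripper": 0, "delta_pos": [0, -1.5, -1.18], "dr": [0, 0, 0]}, {"gripper": 0, "delta_pos": [0, -1.5, -1.18], "dr": [0, 0, 0]}, {"gripper": 0, "delta_pos": [0, -1.46, -1.18], "dr": [0, 0, 0]}]'

```text
t: 9.4
ee_pos: [524.4, 6.0, 197.0]
orientation: [-2.222, 0.001, 2.22]
ft_force: [0.7, -0.2, -2.0]
width: 17.8
```

Request:
apply_moves --increments '[{"gripper": 0, "delta_pos": [0.5, 0, 0], "dr": [0, 0, 0]}, {"gripper": 0, "delta_pos": [0.5, 0, 0], "dr": [0, 0, 0]}, {"gripper": 0, "delta_pos": [0.5, 0, 0], "dr": [0, 0, 0]}, {"gripper": 0, "delta_pos": [0, 0, 0], "dr": [0, 0, 0]}, {"gripper": 0, "delta_pos": [0, 0, 0], "dr": [0, 0, 0]}]'

```text
t: 9.82
ee_pos: [522.9, 5.1, 180.2]
orientation: [-2.219, 0.001, 2.223]
ft_force: [0.1, -0.1, -0.9]
width: 17.4
```

```bash
python3 f.py
```

```text
t 10.1167 pos [523.6    5.34 180.74] F [-0.4  -0.1  -1.77] sd [0.21 0.32 0.41] w 18.149041888743945
```

Request:
apply_moves --increments '[{"gripper": 0, "delta_pos": [0.2, 0, 0], "dr": [0, 0, 0]}, {"gripper": 0, "delta_pos": [0.2, 0, 0], "dr": [0, 0, 0]}, {"gripper": 0, "delta_pos": [0.15, 0, 0], "dr": [0, 0, 0]}, {"gripper": 0, "delta_pos": [0, 0, 0], "dr": [0, 0, 0]}, {"gripper": 0, "delta_pos": [0, 0, 0], "dr": [0, 0, 0]}]'

```text
t: 10.53
ee_pos: [524.1, 5.7, 175.2]
orientation: [-2.222, 0.0, 2.221]
ft_force: [0.4, 0.1, 0.5]
width: 17.6
```

```bash
python3 f.py
```

```text
t 10.8333 pos [524.01   5.7  175.29] F [ 0.57 -0.4   0.68] sd [0.7  0.39 0.32] w 17.190488048156087
```

Bushing 3 is home and has been touched. Seat 4 is next.

Request:
apply_moves --increments '[{"gripper": 0, "delta_pos": [-1, 0, 0], "dr": [0, 0, 0]}, {"gripper": 0, "delta_pos": [-1.05, 0, 0], "dr": [0, 0, 0]}, {"gripper": 0, "delta_pos": [0, 1.1, -1.08], "dr": [0, 0, 0]}, {"gripper": 0, "delta_pos": [0, 1.1, -1.08], "dr": [0, 0, 0]}, {"gripper": 0, "delta_pos": [0, 1.1, -1.08], "dr": [0, 0, 0]}]'

```text
t: 11.25
ee_pos: [557.6, -28.4, 196.2]
orientation: [2.223, -0.0, -2.22]
ft_force: [-0.4, -0.6, -0.7]
width: 17.7
```

Request:
apply_moves --increments '[{"gripper": 0, "delta_pos": [0.5, 0, 0], "dr": [0, 0, 0]}, {"gripper": 0, "delta_pos": [0.5, 0, 0], "dr": [0, 0, 0]}, {"gripper": 0, "delta_pos": [0.5, 0, 0], "dr": [0, 0, 0]}, {"gripper": 0, "delta_pos": [0, 0, 0], "dr": [0, 0, 0]}, {"gripper": 0, "delta_pos": [0, 0, 0], "dr": [0, 0, 0]}]'

```text
t: 11.67
ee_pos: [555.5, -27.1, 179.9]
orientation: [-2.219, -0.0, 2.223]
ft_force: [-0.2, 0.0, -2.5]
width: 17.5
```

```bash
python3 f.py
```

```text
t 11.9667 pos [556.01 -27.03 180.66] F [-0.49 -0.12 -1.21] sd [0.55 0.29 0.57] w 17.698780358063175
```

Request:
apply_moves --increments '[{"gripper": 0, "delta_pos": [0.2, 0, 0], "dr": [0, 0, 0]}, {"gripper": 0, "delta_pos": [0.2, 0, 0], "dr": [0, 0, 0]}, {"gripper": 0, "delta_pos": [0.15, 0, 0], "dr": [0, 0, 0]}, {"gripper": 0, "delta_pos": [0, 0, 0], "dr": [0, 0, 0]}, {"gripper": 0, "delta_pos": [0, 0, 0], "dr": [0, 0, 0]}]'

```text
t: 12.38
ee_pos: [556.5, -27.3, 175.3]
orientation: [-2.222, 0.0, 2.221]
ft_force: [0.3, -0.6, 1.2]
width: 17.6
```

```bash
python3 f.py
```

```text
t 12.6833 pos [556.4  -27.29 175.31] F [0.34 0.38 1.21] sd [0.26 0.26 0.44] w 17.51318342261618
```

All four bushings have been touched, and only bushing 1 is high. Now I lift and return the probe to the rack.

Request:
apply_moves --increments '[{"gripper": 0, "delta_pos": [-3, 0, 0], "dr": [0, 0, 0]}, {"gripper": 0, "delta_pos": [-4, 0, 0], "dr": [0, 0, 0]}, {"gripper": 0, "delta_pos": [-3.8, 0, 0], "dr": [0, 0, 0]}, {"gripper": 0, "delta_pos": [0, -3.15, 1.31], "dr": [0, 0, 0]}, {"gripper": 0, "delta_pos": [0, -3.15, 1.31], "dr": [0, 0, 0]}]'

```text
t: 13.1
ee_pos: [531.3, 35.3, 285.6]
orientation: [-2.225, 0.004, 2.214]
ft_force: [0.4, 1.0, -1.3]
width: 17.4
```

Request:
apply_moves --increments '[{"gripper": 0, "delta_pos": [0, -3.15, 1.31], "dr": [0, 0, 0]}, {"gripper": 0, "delta_pos": [0, -3.15, 1.31], "dr": [0, 0, 0]}, {"gripper": 0, "delta_pos": [0, -3.15, 1.31], "dr": [0, 0, 0]}, {"gripper": 0, "delta_pos": [0, -3.15, 1.31], "dr": [0, 0, 0]}, {"gripper": 0, "delta_pos": [0, -3.15, 1.31], "dr": [0, 0, 0]}]'

```text
t: 13.52
ee_pos: [463.3, 194.3, 282.9]
orientation: [2.221, -0.001, -2.222]
ft_force: [-0.3, 0.7, -0.2]
width: 17.7
```

```bash
python3 f.py;python3 f.py; python3 - <<'E'
from loc import *
s=get('wrist');cv2.imwrite('pics/r1.png',cv2.resize(s['img'][120:340,190:400,::-1],None,fx=2.7,fy=2.7,interpolation=3))
p=ctrl.get_obs()['ee_pos'];print(proj(s,[[463.5,194.6,125],[464.5,193.1,125],[p[0],p[1],p[2]-130]]))
E
```

```text
t 13.8167 pos [463.35 194.81 282.9 ] F [ 0.   -0.01 -1.6 ] sd [0.71 1.33 0.97] w 17.18566539469599
t 14.1167 pos [464.92 192.31 283.07] F [ 0.14  0.28 -0.96] sd [0.49 0.71 0.41] w 17.61565946239468
[[280.91512585 195.56616493]
 [282.54540569 194.51063102]
 [283.18142462 202.78916926]]
```

View pics/r1.png

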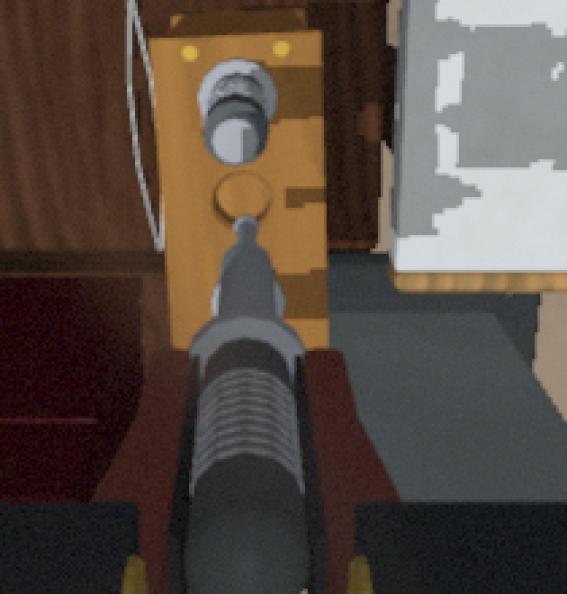

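The rack hole is at crop (242,197) and the ball tip at (245,222). Allowing for the height difference, they line up within about 0.5 mm. I insert with a tiny correction.

Request:
apply_moves --increments '[{"gripper": 0, "delta_pos": [1.0, -0.04, -0.03], "dr": [0, 0, 0]}, {"gripper": 0, "delta_pos": [1.5, 0, 0], "dr": [0, 0, 0]}, {"gripper": 0, "delta_pos": [1.5, 0, 0], "dr": [0, 0, 0]}, {"gripper": 0, "delta_pos": [1.0, 0, 0], "dr": [0, 0, 0]}, {"gripper": 0, "delta_pos": [1.0, 0, 0], "dr": [0, 0, 0]}]'

```text
t: 14.58
ee_pos: [464.5, 193.4, 221.9]
orientation: [2.22, -0.001, -2.222]
ft_force: [-0.3, 0.2, -1.2]
width: 17.8
```

Request:
apply_moves --increments '[{"gripper": 0, "delta_pos": [1, 0, 0], "dr": [0, 0, 0]}, {"gripper": 0, "delta_pos": [1, 0, 0], "dr": [0, 0, 0]}, {"gripper": 0, "delta_pos": [1, 0, 0], "dr": [0, 0, 0]}, {"gripper": 0, "delta_pos": [1, 0, 0], "dr": [0, 0, 0]}, {"gripper": 0, "delta_pos": [1, 0, 0], "dr": [0, 0, 0]}]'

```text
t: 15.0
ee_pos: [464.9, 193.7, 172.3]
orientation: [-2.222, 0.0, 2.221]
ft_force: [0.9, -0.0, -0.1]
width: 18.0
```

```bash
python3 f.py
```

```text
t 15.3 pos [464.57 193.51 172.38] F [-0.56  0.17 -1.52] sd [0.38 0.75 0.8 ] w 17.635962570994902
```

No side force as it goes in. I lower it to seat the collar, then open gradually.

Request:
apply_moves --increments '[{"gripper": 0, "delta_pos": [0.8, 0, 0], "dr": [0, 0, 0]}, {"gripper": 0, "delta_pos": [0.8, 0, 0], "dr": [0, 0, 0]}, {"gripper": 0, "delta_pos": [0.4, 0, 0], "dr": [0, 0, 0]}, {"gripper": 0, "delta_pos": [0.2, 0, 0], "dr": [0, 0, 0]}, {"gripper": 0, "delta_pos": [0, 0, 0], "dr": [0, 0, 0]}]'

```text
t: 15.72
ee_pos: [464.4, 193.4, 150.4]
orientation: [2.22, -0.001, -2.223]
ft_force: [-0.1, 0.8, -1.7]
width: 17.6
```

```bash
python3 f.py
```

```text
t 16.0167 pos [464.95 193.66 151.21] F [ 0.1   0.12 -1.33] sd [0.64 0.28 0.31] w 17.636467648618463
```

Request:
apply_moves --increments '[{"gripper": 0, "delta_pos": [0.1, 0, 0], "dr": [0, 0, 0]}, {"gripper": 0, "delta_pos": [0, 0, 0], "dr": [0, 0, 0]}, {"gripper": 25, "delta_pos": [0, 0, 0], "dr": [0, 0, 0]}, {"gripper": 40, "delta_pos": [0, 0, 0], "dr": [0, 0, 0]}, {"gripper": 60, "delta_pos": [0, 0, 0], "dr": [0, 0, 0]}]'

```text
t: 16.43
ee_pos: [465.0, 193.7, 150.4]
orientation: [-2.222, 0.0, 2.221]
ft_force: [0.5, -0.2, 0.7]
width: 31.7
```

Request:
apply_moves --increments '[{"gripper": 80, "delta_pos": [0, 0, 0], "dr": [0, 0, 0]}, {"gripper": 80, "delta_pos": [-1, 0, 0], "dr": [0, 0, 0]}, {"gripper": 80, "delta_pos": [-2, 0, 0], "dr": [0, 0, 0]}, {"gripper": 80, "delta_pos": [-2.5, 0, 0], "dr": [0, 0, 0]}, {"gripper": 80, "delta_pos": [-2.5, 0, 0], "dr": [0, 0, 0]}]'

```text
t: 16.85
ee_pos: [464.5, 193.5, 231.4]
orientation: [2.22, -0.001, -2.222]
ft_force: [-0.8, -0.1, 0.8]
width: 65.4
```

Request:
apply_moves --increments '[{"gripper": 80, "delta_pos": [-2, 0, 0], "dr": [0, 0, 0]}, {"gripper": 80, "delta_pos": [0, 0, 0], "dr": [0, 0, 0]}, {"gripper": 80, "delta_pos": [0, 0, 0], "dr": [0, 0, 0]}, {"gripper": 80, "delta_pos": [0, 0, 0], "dr": [0, 0, 0]}, {"gripper": 80, "delta_pos": [0, 0, 0], "dr": [0, 0, 0]}]'

```text
t: 17.27
ee_pos: [464.1, 193.3, 249.2]
orientation: [2.219, -0.001, -2.223]
ft_force: [0.7, 0.3, -0.0]
width: 70.1
```

```bash
python3 f.py; python3 - <<'E'
from loc import *
s=get('wrist');w=world(s);z=w[...,2]
hi=((z>193)&(z<206)).astype(np.uint8)
n,l,st,ce=cv2.connectedComponentsWithStats(hi)
for i in range(1,n):
    if 60<st[i,4]<900: print(ce[i].round(1),st[i],w[l==i].mean(0).round(1),w[l==i][:,2].max().round(1))
cv2.imwrite('pics/r2.png',cv2.resize(s['img'][100:320,170:380,::-1],None,fx=2.7,fy=2.7,interpolation=3))
E
```

```text
t 17.5667 pos [464.39 193.44 249.28] F [0.27 0.05 0.11] sd [0.67 0.44 0.46] w 70.07454483227295
[278.3 181. ] [269 171  20  21 322] [501. 197. 198.] 199.8
[281.2 234.3] [269 223  25  23 415] [465.9 195.3 195.5] 198.5
[204.6 334.5] [195 328  19  13 216] [395.6 247.3 201.7] 205.1
```

View pics/r2.png

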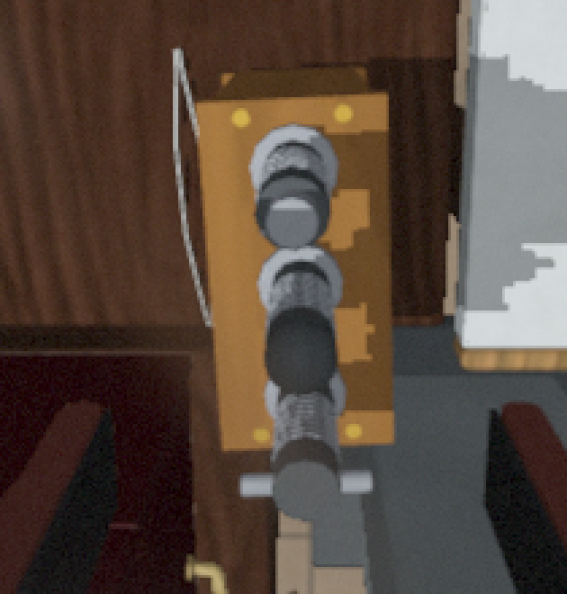

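The probe stands upright in the middle hole, dome at crop (302,345) with its height unchanged. The punch is at crop (292,215). I move over it and grip it.

Request:
apply_moves --increments '[{"gripper": 100, "delta_pos": [0, -0.16, -1.8], "dr": [0, 0, 0]}, {"gripper": 100, "delta_pos": [0, 0, -1.8], "dr": [0, 0, 0]}, {"gripper": 100, "delta_pos": [1.5, 0, 0], "dr": [0, 0, 0]}, {"gripper": 100, "delta_pos": [2, 0, 0], "dr": [0, 0, 0]}, {"gripper": 100, "delta_pos": [2, 0, 0], "dr": [0, 0, 0]}]'

```text
t: 18.03
ee_pos: [501.5, 195.3, 194.8]
orientation: [-2.222, -0.0, 2.22]
ft_force: [-1.0, 0.2, -0.1]
width: 87.8
```

Request:
apply_moves --increments '[{"gripper": 100, "delta_pos": [2, 0, 0], "dr": [0, 0, 0]}, {"gripper": 80, "delta_pos": [1.5, 0, 0], "dr": [0, 0, 0]}, {"gripper": 50, "delta_pos": [0.95, 0, 0], "dr": [0, 0, 0]}, {"gripper": 30, "delta_pos": [0, 0, 0], "dr": [0, 0, 0]}, {"gripper": 0, "delta_pos": [0, 0, 0], "dr": [0, 0, 0]}]'

```text
t: 18.45
ee_pos: [500.8, 195.2, 150.6]
orientation: [2.221, -0.0, -2.222]
ft_force: [-0.3, 0.1, -0.2]
width: 64.6
```

Request:
apply_moves --increments '[{"gripper": 0, "delta_pos": [0, 0, 0], "dr": [0, 0, 0]}, {"gripper": 0, "delta_pos": [0, 0, 0], "dr": [0, 0, 0]}, {"gripper": 0, "delta_pos": [0, 0, 0], "dr": [0, 0, 0]}, {"gripper": 0, "delta_pos": [0, 0, 0], "dr": [0, 0, 0]}, {"gripper": 0, "delta_pos": [0, 0, 0], "dr": [0, 0, 0]}]'

```text
t: 18.87
ee_pos: [501.1, 195.3, 151.2]
orientation: [-2.222, -0.0, 2.22]
ft_force: [0.1, -0.5, -0.1]
width: 31.1
```

Request:
apply_moves --increments '[{"gripper": 0, "delta_pos": [0, 0, 0], "dr": [0, 0, 0]}, {"gripper": 0, "delta_pos": [0, 0, 0], "dr": [0, 0, 0]}, {"gripper": 0, "delta_pos": [0, 0, 0], "dr": [0, 0, 0]}, {"gripper": 0, "delta_pos": [0, 0, 0], "dr": [0, 0, 0]}, {"gripper": 0, "delta_pos": [0, 0, 0], "dr": [0, 0, 0]}]'

```text
t: 19.28
ee_pos: [500.9, 195.3, 150.8]
orientation: [-2.221, 0.0, 2.221]
ft_force: [-0.8, 0.7, 1.7]
width: 17.8
```

```bash
python3 f.py
```

```text
t 19.5833 pos [500.93 195.26 150.8 ] F [-0.3   0.05  2.98] sd [0.25 0.5  0.69] w 17.83434159973676
```

The punch is gripped. I lift it and carry it over seat 1.

Request:
apply_moves --increments '[{"gripper": 0, "delta_pos": [-1, 0, 0], "dr": [0, 0, 0]}, {"gripper": 0, "delta_pos": [-2.5, 0, 0], "dr": [0, 0, 0]}, {"gripper": 0, "delta_pos": [-3, 0, 0], "dr": [0, 0, 0]}, {"gripper": 0, "delta_pos": [-3, 0, 0], "dr": [0, 0, 0]}, {"gripper": 0, "delta_pos": [-3.5, 0, 0], "dr": [0, 0, 0]}]'

```text
t: 20.0
ee_pos: [499.8, 194.8, 281.3]
orientation: [2.218, -0.001, -2.224]
ft_force: [0.4, 0.4, -1.1]
width: 17.5
```

Request:
apply_moves --increments '[{"gripper": 0, "delta_pos": [0, 3.35, 0.75], "dr": [0, 0, 0]}, {"gripper": 0, "delta_pos": [0, 3.35, 0.76], "dr": [0, 0, 0]}, {"gripper": 0, "delta_pos": [0, 3.35, 0.76], "dr": [0, 0, 0]}, {"gripper": 0, "delta_pos": [0, 3.35, 0.76], "dr": [0, 0, 0]}, {"gripper": 0, "delta_pos": [0, 3.35, 0.76], "dr": [0, 0, 0]}]'

```text
t: 20.42
ee_pos: [462.0, 26.4, 281.0]
orientation: [2.221, 0.0, -2.221]
ft_force: [0.8, -0.3, -1.1]
width: 17.2
```

Request:
apply_moves --increments '[{"gripper": 0, "delta_pos": [0, 3.35, 0.76], "dr": [0, 0, 0]}, {"gripper": 0, "delta_pos": [2, 0, 0], "dr": [0, 0, 0]}, {"gripper": 0, "delta_pos": [2.5, 0, 0], "dr": [0, 0, 0]}, {"gripper": 0, "delta_pos": [2.5, 0, 0], "dr": [0, 0, 0]}, {"gripper": 0, "delta_pos": [1.0, 0, 0], "dr": [0, 0, 0]}]'

```text
t: 20.83
ee_pos: [453.4, -6.1, 198.5]
orientation: [-2.216, 0.001, 2.225]
ft_force: [-0.7, 0.6, -1.3]
width: 17.2
```

```bash
python3 f.py; python3 - <<'E'
from loc import *
s=get('wrist');p=ctrl.get_obs()['ee_pos'];print(p.round(1),proj(s,[[454.3,-5.7,52],[455.5,-6,52],[p[0],p[1],p[2]-130]]).round(1))
cv2.imwrite('pics/p1.png',cv2.resize(s['img'][120:270,220:360,::-1],None,fx=4,fy=4,interpolation=3))
E
```

```text
t 21.1333 pos [455.08  -5.7  200.52] F [-0.02  0.17 -1.5 ] sd [0.65 0.3  0.77] w 17.816807008784757
[456.3  -5.6 202. ] [[283.3 199.1]
 [283.6 197.8]
 [283.3 203.1]]
```

View pics/p1.png

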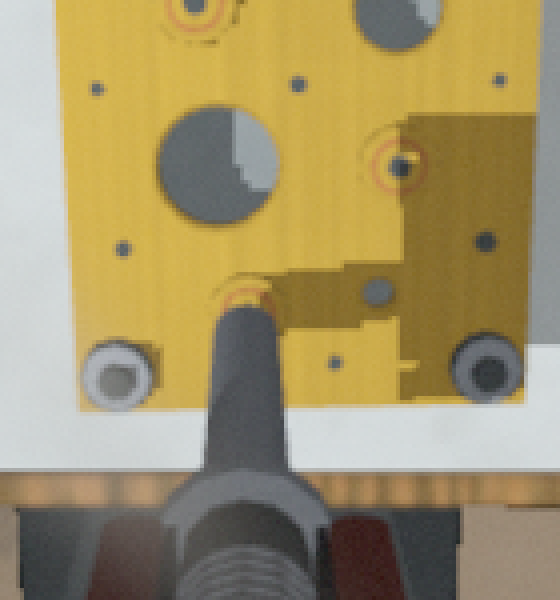

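The punch face is centred on bushing 1 (shank at crop u≈247, bushing also at 247), and its far edge matches the prediction. I press gently.

Request:
apply_moves --increments '[{"gripper": 0, "delta_pos": [0.8, 0, 0], "dr": [0, 0, 0]}, {"gripper": 0, "delta_pos": [0.6, 0, 0], "dr": [0, 0, 0]}, {"gripper": 0, "delta_pos": [0.3, 0, 0], "dr": [0, 0, 0]}, {"gripper": 0, "delta_pos": [0.2, 0, 0], "dr": [0, 0, 0]}, {"gripper": 0, "delta_pos": [0.1, 0, 0], "dr": [0, 0, 0]}]'

```text
t: 21.6
ee_pos: [455.9, -5.8, 181.1]
orientation: [-2.222, 0.0, 2.221]
ft_force: [-1.2, -0.7, 10.5]
width: 17.9
```

```bash
python3 f.py
```

```text
t 21.9 pos [455.71  -5.74 181.04] F [-1.37  0.36  6.51] sd [0.44 0.67 0.42] w 17.671092108004423
```

Request:
apply_moves --increments '[{"gripper": 0, "delta_pos": [0.1, 0, 0], "dr": [0, 0, 0]}, {"gripper": 0, "delta_pos": [0.1, 0, 0], "dr": [0, 0, 0]}, {"gripper": 0, "delta_pos": [0, 0, 0], "dr": [0, 0, 0]}, {"gripper": 0, "delta_pos": [0, 0, 0], "dr": [0, 0, 0]}, {"gripper": 0, "delta_pos": [0, 0, 0], "dr": [0, 0, 0]}]'

```text
t: 22.32
ee_pos: [456.8, -5.7, 180.4]
orientation: [-2.225, 0.0, 2.218]
ft_force: [-1.3, 0.6, 18.9]
width: 17.6
```

```bash
python3 f.py
```

```text
t 22.6167 pos [456.81  -5.75 180.4 ] F [-2.62  0.6  18.96] sd [0.43 0.31 0.54] w 17.44510325065031
```

The force is 20 N, above the 13 N the fit needs. I push 1.5 mm more to see whether it has hit the hard stop.

Request:
apply_moves --increments '[{"gripper": 0, "delta_pos": [0.1, 0, 0], "dr": [0, 0, 0]}, {"gripper": 0, "delta_pos": [0.05, 0, 0], "dr": [0, 0, 0]}, {"gripper": 0, "delta_pos": [0, 0, 0], "dr": [0, 0, 0]}, {"gripper": 0, "delta_pos": [0, 0, 0], "dr": [0, 0, 0]}, {"gripper": 0, "delta_pos": [0, 0, 0], "dr": [0, 0, 0]}]'

```text
t: 23.03
ee_pos: [458.2, -5.8, 179.9]
orientation: [-2.228, 0.0, 2.215]
ft_force: [-2.1, 0.1, 24.8]
width: 17.7
```

```bash
python3 f.py; python3 - <<'E'
from loc import *
s=get('wrist');w=world(s);z=w[...,2]
for c in((455.5,-5.5),(488,-38),(523.5,6.5),(556,-27)):
    r=np.hypot(w[...,0]-c[0],w[...,1]-c[1]);m=(r<8.5)&(r>3)&(z<60);q=(r>13)&(r<18)&(z>38)&(z<60)
    print(c,m.sum(),np.median(z[m]).round(1),np.median(z[q]).round(1))
E
```

```text
t 23.3333 pos [458.22  -5.78 179.93] F [-1.96  0.63 25.82] sd [0.29 0.59 0.39] w 17.827135607374174
(455.5, -5.5) 146 47.5 44.4
(488, -38) 283 47.4 44.3
(523.5, 6.5) 324 47.4 44.3
(556, -27) 347 47.2 44.2
```

Bushing 1 now stands 3.1 mm above the plate, the same as the others, and force rose without travel, so it is home. I lift and return the punch to the far hole.

Request:
apply_moves --increments '[{"gripper": 0, "delta_pos": [-0.5, 0, 0], "dr": [0, 0, 0]}, {"gripper": 0, "delta_pos": [-2.0, 0, 0], "dr": [0, 0, 0]}, {"gripper": 0, "delta_pos": [-3, 0, 0], "dr": [0, 0, 0]}, {"gripper": 0, "delta_pos": [-3, 0, 0], "dr": [0, 0, 0]}, {"gripper": 0, "delta_pos": [-2.1, 0, 0], "dr": [0, 0, 0]}]'

```text
t: 23.8
ee_pos: [455.6, -5.8, 285.1]
orientation: [-2.223, 0.0, 2.22]
ft_force: [0.3, -0.2, -1.0]
width: 17.1
```

Request:
apply_moves --increments '[{"gripper": 0, "delta_pos": [0, -3.35, -0.76], "dr": [0, 0, 0]}, {"gripper": 0, "delta_pos": [0, -3.35, -0.76], "dr": [0, 0, 0]}, {"gripper": 0, "delta_pos": [0, -3.35, -0.76], "dr": [0, 0, 0]}, {"gripper": 0, "delta_pos": [0, -3.35, -0.76], "dr": [0, 0, 0]}, {"gripper": 0, "delta_pos": [0, -3.35, -0.76], "dr": [0, 0, 0]}]'

```text
t: 24.22
ee_pos: [493.2, 163.2, 282.8]
orientation: [-2.221, 0.001, 2.222]
ft_force: [0.4, 0.6, -0.8]
width: 17.7
```

Request:
apply_moves --increments '[{"gripper": 0, "delta_pos": [0, -3.35, -0.75], "dr": [0, 0, 0]}, {"gripper": 0, "delta_pos": [0, 0, 0], "dr": [0, 0, 0]}, {"gripper": 0, "delta_pos": [0, 0, 0], "dr": [0, 0, 0]}, {"gripper": 0, "delta_pos": [0, 0, 0], "dr": [0, 0, 0]}, {"gripper": 0, "delta_pos": [0, 0, 0], "dr": [0, 0, 0]}]'

```text
t: 24.63
ee_pos: [500.3, 194.2, 282.7]
orientation: [-2.22, 0.002, 2.223]
ft_force: [-0.3, -0.7, -1.3]
width: 17.6
```

```bash
python3 f.py;python3 f.py; python3 - <<'E'
from loc import *
s=get('wrist');p=ctrl.get_obs()['ee_pos'];print(p.round(1),proj(s,[[501,195.3,125],[p[0],p[1],p[2]-131]]).round(1))
cv2.imwrite('pics/p2.png',cv2.resize(s['img'][120:270,220:360,::-1],None,fx=4,fy=4,interpolation=3))
E
```

```text
t 24.9333 pos [500.76 194.27 283.2 ] F [-0.4   0.15 -1.45] sd [0.32 0.2  0.32] w 17.64716767374917
t 25.2333 pos [500.9  194.98 283.26] F [-0.09 -0.1  -1.45] sd [0.2  0.41 0.45] w 17.77816834679595
[500.9 195.2 283.2] [[283.1 194. ]
 [283.3 202.4]]
```

View pics/p2.png

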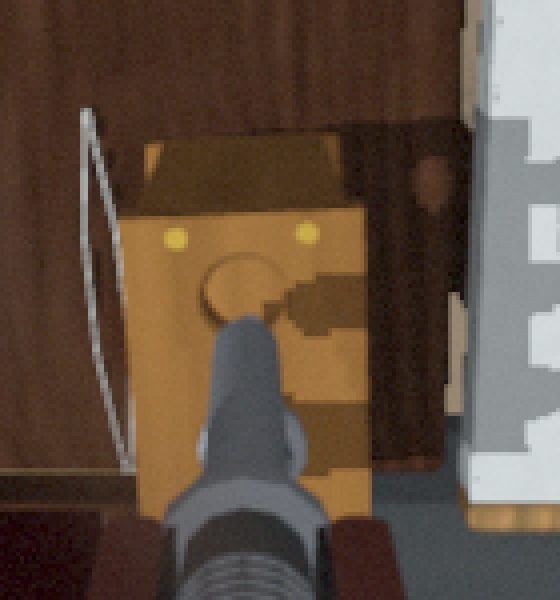

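The hole is at crop (243,293) and the punch's lower end at about (247,340). Its tip sits about 3 mm toward −x, tilted roughly 0.02 rad in the grip by the pressing. I turn the gripper to set it upright, then insert with compensation and watch the force.

Request:
apply_moves --increments '[{"gripper": 0, "delta_pos": [0, -0.05, 0], "dr": [0, 0.021, 0]}, {"gripper": 0, "delta_pos": [0.6, 0, 0.012], "dr": [0, 0, 0]}, {"gripper": 0, "delta_pos": [0.6, 0, 0.012], "dr": [0, 0, 0]}, {"gripper": 0, "delta_pos": [0, 0, 0], "dr": [0, 0, 0]}, {"gripper": 0, "delta_pos": [0, 0, 0], "dr": [0, 0, 0]}]'

```text
t: 25.7
ee_pos: [500.5, 195.6, 270.5]
orientation: [2.243, -0.001, -2.199]
ft_force: [-0.2, 0.6, -2.3]
width: 17.6
```

```bash
python3 f.py; python3 - <<'E'
from loc import *
s=get('wrist')
cv2.imwrite('pics/p3.png',cv2.resize(s['img'][120:270,220:360,::-1],None,fx=4,fy=4,interpolation=3))
p=ctrl.get_obs();a=R.from_rotvec(p['orientation']).as_matrix()[:,0];p=p['ee_pos'];print(p.round(1),a,proj(s,[[501,195.3,125],[p[0],p[1],p[2]-131],[p[0],p[1],125]]).round(1))
E
```

```text
t 26.0 pos [500.98 195.74 271.17] F [ 0.06 -0.22 -1.21] sd [0.6  0.46 0.44] w 17.80989655698772
[501.  195.7 271.3] [ 2.13136908e-02  1.02326502e-04 -9.99772832e-01] [[283.8 201. ]
 [283.4 205.6]
 [283.3 201. ]]
```

View pics/p3.png

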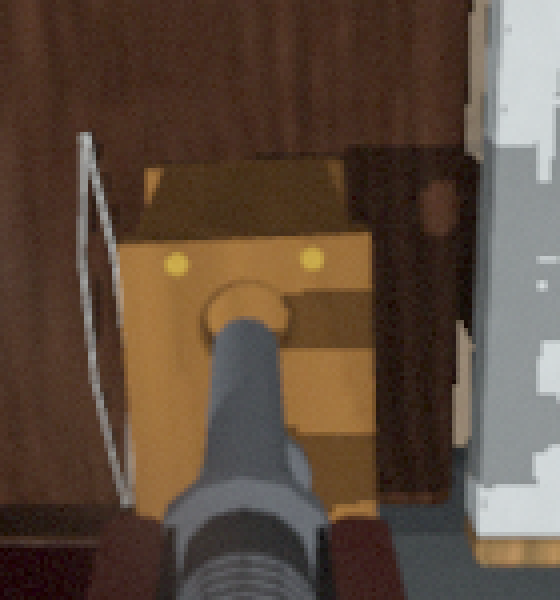

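The hole is now at crop (246,321) and the tip at (247,343), so alignment is within 1 mm. I insert.

Request:
apply_moves --increments '[{"gripper": 0, "delta_pos": [1, 0, -0.03], "dr": [0, 0, 0]}, {"gripper": 0, "delta_pos": [1, 0, 0.02], "dr": [0, 0, 0]}, {"gripper": 0, "delta_pos": [1, 0, 0.02], "dr": [0, 0, 0]}, {"gripper": 0, "delta_pos": [1, 0, 0.02], "dr": [0, 0, 0]}, {"gripper": 0, "delta_pos": [1, 0, 0.02], "dr": [0, 0, 0]}]'

```text
t: 26.47
ee_pos: [501.0, 195.5, 219.6]
orientation: [2.243, -0.001, -2.199]
ft_force: [0.0, 0.8, -0.6]
width: 17.7
```

```bash
python3 f.py
```

```text
t 26.7667 pos [500.93 195.53 219.95] F [-0.16  0.1  -0.91] sd [0.51 0.25 0.94] w 17.798526696620588
```

Request:
apply_moves --increments '[{"gripper": 0, "delta_pos": [1, 0, 0.02], "dr": [0, 0, 0]}, {"gripper": 0, "delta_pos": [1, 0, 0.02], "dr": [0, 0, 0]}, {"gripper": 0, "delta_pos": [1, 0, 0.02], "dr": [0, 0, 0]}, {"gripper": 0, "delta_pos": [1, 0, 0.02], "dr": [0, 0, 0]}, {"gripper": 0, "delta_pos": [1, 0, 0.02], "dr": [0, 0, 0]}]'

```text
t: 27.18
ee_pos: [501.1, 195.6, 169.8]
orientation: [2.244, -0.001, -2.199]
ft_force: [0.3, 0.3, -1.1]
width: 17.3
```

```bash
python3 f.py
```

```text
t 27.4833 pos [500.96 195.52 169.99] F [-0.2   0.02 -1.57] sd [0.44 0.47 0.59] w 17.528304199793162
```

Request:
apply_moves --increments '[{"gripper": 0, "delta_pos": [0.8, 0, 0.02], "dr": [0, 0, 0]}, {"gripper": 0, "delta_pos": [0.6, 0, 0.01], "dr": [0, 0, 0]}, {"gripper": 0, "delta_pos": [0.2, 0, 0], "dr": [0, 0, 0]}, {"gripper": 0, "delta_pos": [0.15, 0, 0], "dr": [0, 0, 0]}, {"gripper": 0, "delta_pos": [0, 0, 0], "dr": [0, 0, 0]}]'

```text
t: 27.9
ee_pos: [501.3, 195.6, 153.2]
orientation: [2.244, -0.001, -2.199]
ft_force: [-0.2, -0.1, -1.9]
width: 17.3
```

```bash
python3 f.py
```

```text
t 28.2 pos [501.65 195.75 153.76] F [-0.19 -0.02 -1.36] sd [0.47 0.44 0.34] w 17.3327682083987
```

Request:
apply_moves --increments '[{"gripper": 0, "delta_pos": [0.1, 0, 0], "dr": [0, 0, 0]}, {"gripper": 0, "delta_pos": [0.1, 0, 0], "dr": [0, 0, 0]}, {"gripper": 0, "delta_pos": [0, 0, 0], "dr": [0, 0, 0]}, {"gripper": 0, "delta_pos": [0, 0, 0], "dr": [0, 0, 0]}, {"gripper": 0, "delta_pos": [0, 0, 0], "dr": [0, 0, 0]}]'

```text
t: 28.62
ee_pos: [501.6, 195.7, 151.6]
orientation: [-2.245, 0.0, 2.198]
ft_force: [-0.2, -0.2, -1.6]
width: 17.5
```

```bash
python3 f.py
```

```text
t 28.9167 pos [501.62 195.72 151.69] F [-0.21  0.11 -1.38] sd [0.78 0.59 0.28] w 17.43885785431984
```

Request:
apply_moves --increments '[{"gripper": 0, "delta_pos": [0.1, 0, 0], "dr": [0, 0, 0]}, {"gripper": 0, "delta_pos": [0, 0, 0], "dr": [0, 0, 0]}, {"gripper": 0, "delta_pos": [0, 0, 0], "dr": [0, 0, 0]}, {"gripper": 0, "delta_pos": [0, 0, 0], "dr": [0, 0, 0]}, {"gripper": 0, "delta_pos": [0, 0, 0], "dr": [0, 0, 0]}]'

```text
t: 29.33
ee_pos: [501.6, 195.7, 150.7]
orientation: [-2.245, 0.0, 2.198]
ft_force: [0.3, -1.1, -0.9]
width: 17.5
```

```bash
python3 f.py
```

```text
t 29.6333 pos [501.62 195.72 150.67] F [ 0.02 -0.17 -1.61] sd [0.2  0.46 0.52] w 17.42140579202066
```

Nearly down. I lower another 0.8 mm, release, and then retreat.

Request:
apply_moves --increments '[{"gripper": 0, "delta_pos": [0.08, 0, 0], "dr": [0, 0, 0]}, {"gripper": 0, "delta_pos": [0, 0, 0], "dr": [0, 0, 0]}, {"gripper": 25, "delta_pos": [0, 0, 0], "dr": [0, 0, 0]}, {"gripper": 40, "delta_pos": [0, 0, 0], "dr": [0, 0, 0]}, {"gripper": 60, "delta_pos": [0, 0, 0], "dr": [0, 0, 0]}]'

```text
t: 30.05
ee_pos: [501.7, 195.7, 149.9]
orientation: [-2.245, 0.0, 2.198]
ft_force: [-0.6, 0.2, -0.2]
width: 32.0
```

Request:
apply_moves --increments '[{"gripper": 80, "delta_pos": [0, 0, 0], "dr": [0, 0, 0]}, {"gripper": 80, "delta_pos": [-1, 0, 0], "dr": [0, 0, 0]}, {"gripper": 80, "delta_pos": [-2, 0, 0], "dr": [0, 0, 0]}, {"gripper": 80, "delta_pos": [-3, 0, 0], "dr": [0, 0, 0]}, {"gripper": 80, "delta_pos": [-3, 0, 0], "dr": [0, 0, 0]}]'

```text
t: 30.47
ee_pos: [499.1, 195.5, 240.8]
orientation: [2.243, -0.001, -2.2]
ft_force: [0.7, -0.3, 0.2]
width: 65.0
```

Request:
apply_moves --increments '[{"gripper": 80, "delta_pos": [-3, 0, 0], "dr": [0, 0, 0]}, {"gripper": 80, "delta_pos": [-3, 0, 0], "dr": [0, 0, 0]}, {"gripper": 80, "delta_pos": [0, 0, 0], "dr": [0, 0, 0]}, {"gripper": 80, "delta_pos": [0, 0, 0], "dr": [0, 0, 0]}, {"gripper": 80, "delta_pos": [0, 0, 0], "dr": [0, 0, 0]}]'

```text
t: 30.88
ee_pos: [498.0, 195.5, 299.6]
orientation: [-2.244, 0.0, 2.198]
ft_force: [0.3, 0.4, 0.0]
width: 70.3
```

```bash
python3 f.py; python3 - <<'E'
from loc import *
s=get('wrist');w=world(s);z=w[...,2]
n,l,st,ce=cv2.connectedComponentsWithStats(((z>193)&(z<206)).astype(np.uint8))
for i in range(1,n):
    if 60<st[i,4]<900: print(ce[i].round(1),w[l==i].mean(0).round(1),w[l==i][:,2].max().round(1))
for c in((455.5,-5.5),(488,-38),(523.5,6.5),(556,-27)):
    r=np.hypot(w[...,0]-c[0],w[...,1]-c[1]);m=(r<8.5)&(r>3)&(z<60);q=(r>13)&(r<18)&(z>38)&(z<60)
    print(c,m.sum(),np.median(z[m]).round(2),np.median(z[q]).round(2))
cv2.imwrite('pics/end.png',s['img'][:,:,::-1])
E
```

```text
t 31.1833 pos [497.8  195.45 298.62] F [ 0.01 -0.14  0.02] sd [0.52 0.19 0.29] w 70.19824713872339
[180.3   3.2] [642.2 262.2 199.2] 205.9
[281.1 211.8] [501.3 197.3 198. ] 200.7
[283.9 253.4] [466.  195.2 195.5] 198.6
[212.2 334.7] [395.4 255.1 202. ] 205.7
(455.5, -5.5) 120 47.18 44.17
(488, -38) 139 47.08 44.04
(523.5, 6.5) 166 47.02 44.04
(556, -27) 156 47.12 43.95
```

View pics/end.png

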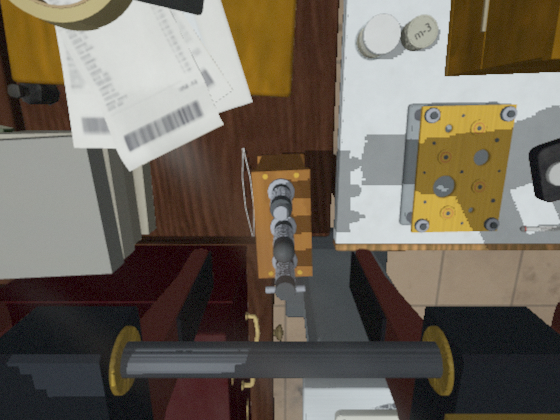

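The punch, at (281,212), and the probe, at (284,253), both stand in the rack at their original heights. All four bushings read about 3 mm above the plate, and the gripper is clear. I hand the job in.

```bash
python3 -c "
from workcell import ctrl
print(ctrl.close_job())"
```

```text
the job is handed in; nothing more can be done
None
```

The job is done and handed in at about 31 s of the 64 s allowed. No verdict was reported.

**What I did:** I touched all four bushings with the probe, nearest to farthest. Only the nearest pushed back at the test level, by about 1.7 N; the other three pushed back only some 5 mm lower, at roughly 2–2.5 N. I returned the probe to the middle hole, pressed the nearest bushing home with the punch at up to about 27 N, and put the punch back in the far hole.

**Last checks:**
- **Bushings:** all four tops read 3.0–3.2 mm above the plate. The nearest read about 7 mm before pressing.
- **Tools:** both stand in their holes within about 0.7 mm of their earlier positions and about 1 mm of their earlier heights. The gripper is open and clear, with wrist force near zero.

**What disagreed:**
- The top and wrist cameras differ by 1–2 mm, within the stated calibration, so I aimed at the mean.
- The punch tilted about 0.02 rad in the grip while pressing. I corrected that before putting it back.
- Just before I released the punch, the wrist still carried its weight. I lowered it another 0.8 mm and let go, and afterwards its height was the same as at the start.

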